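# Release and close the tube incubator tray

### The job

One of the two tube incubators on the bench has its sample tray pulled right out and locked there on its full-extension slide. Press that incubator's release lever down, then push its tray fully home. Do not touch the other incubator, whose tray is already closed.

Things in the scene. Friction and masses are not known exactly. Their poses are not given: they have to be found in the camera images.
- unit_tray_front (a point): Centre of the robot-side face of the open tray's front panel, a plain upright white plate 130 wide, 75 high, 12 mm thick, lower edge 30 and top edge 105 mm above the bench. Behind it a block of small tubes between steel slide bars. x: level, the way the tray travels home; y left along the panel; z up. Its incubator is a fixed white box 280 deep, 220 wide, 120 mm high.
- unit_tray (a joint): How far that tray is out, in m: 0 fully home (end stop; panel face then 13 mm in front of the box), about 0.11 fully out, as at the start. Until the lever is pressed a latch stops it at about 0.107. It slides with about 3 N of friction and stays where it is left.
- unit_lever_pad (a point): Centre of the top of that incubator's release lever pad: black, 32 (along travel) x 36 mm, on a steel arm out of the box's front, 105 mm right of the tray's centre line as the robot sees it, 90-94 mm above the bench. Hinge 58 mm behind. Press straight down, about 5 N: latch free when 18 mm lower than level (94 mm), stop at 28 mm lower, tilted 29 deg. No spring: stays where left.
- other: The other, identical incubator, tray already home, its own lever right of the tray; to be left alone. Origin: centre of its underside; x points from its front to its rear, y to its left, z up. Box 280 x 220 x 120 mm; its lever and panel stand out up to 75 mm in front.

How it is judged (in metres and radians):
On the way:
1. the open incubator's lever is pressed down past the release point while the tray is still out (height (world z) of unit_lever_pad below 0.078 m and value of joint unit_tray above 0.09 m), for 0.1 s.
At the end, for the whole second after the job is handed in: The tray that was out is home to within 10 mm and at rest (value of joint unit_tray below 0.01 m and velocity of joint unit_tray between -0.005 and 0.005 m/s); the robot touches nothing.
It fails at once if the robot touches the other incubator (contact force between any of the fingers, the arm and other above 0.5 N).
It also fails if it takes over 38 s, if anything falls off the work surface, if the arm or the gripper's body presses on something with over 40 N, if the wrist force passes 120 N, or if a joint passes its speed limit or range.

### The arm

A 6-joint arm with a two-finger parallel gripper is mounted at the origin on the work surface. World frame = base frame: x ahead of the robot, y to its left, z up, the work surface at z = 0. Lengths are in mm, angles in degrees, forces in N, time in s.
With the tool pointing down it reaches from about 325 to 850 mm from the base axis. Payload 4.4 kg.
Tool frame: the origin (TCP) lies at the very end of the fingers, on their centre line; the grasp point (between the pads) lies ctrl.tcp_to_grasp behind it (ctrl.tcp_to_grasp is the distance from the TCP to the grasp point, in mm); z points along the fingers, y is the line along which they close (so a half turn about z gives the same grasp; the last joint's range is limited). The gripper opens to 94 mm and grips with 3 to 60 N. Pads are 16 mm wide; open, the fingers measure 119 mm over their backs; the gripper's body (75 mm by 177 mm) begins 78 mm behind the grasp point.
Start: joints at [61.564, 11.837, 88.321, -0, 79.842, -8.623], TCP at [194.905, 540.961, 205.447] pointing down, gripper open.
Joint ranges: [-156.59, 156.59], [-49.26, 127.26], [12.9, 141.05], [-63.56, 243.56], [4.71, 150.69], [-161.64, 161.64]. Speed limits (degrees/s): [159.86, 159.86, 180, 180, 180, 180].

### API

Orientations are given as a 3x3 rotation matrix whose columns are the frame's x, y, z axes.
In Python, from bench import ctrl, capture, ticket gives the robot as it stands.
- The arm moves only by the tool arm_command, never from a script. Its argument "motion" is a list that holds one entry, the list of rows, each a list of 7 numbers: the shift along the world's x, y, z in cm, then the turn, a rotation vector about the world's x, y, z in degrees, then the opening, from 0 (shut) to 1 (fully open). A call has 1 to 12 rows; each row shifts and turns the commanded pose from where the row before left it; what a row does not reach is not made up. A row lasts 1/12 s, in which the tool goes at most 41.7 mm and 7.16 degrees, less where a joint would pass 70% of its speed; a pose out of reach is approached as far as the arm can. A call is refused whole if a number of a shift passes 4.17 or a number of a turn 7.16, either way. A call with a gripper value outside its range is refused whole. The fingers move at their own pace and stop on an object; "squeeze" is the grip in N (left out, the last holds). Time passes only in rows, so rows that do not move let the fingers close. It gives the time, the measured TCP pose, the force, the opening and the grip force at its end, in the units of the state.
- ctrl.state(): the state, without advancing time (a new reading comes with each control period).
- capture(name): name is "side" or "top" or "wrist"; returns a dict with "pixels" (480x640x3 uint8, red, green, blue), "fovy" (degrees; the focal length in pixels is half the picture's height over the tangent of half this angle, whatever the lens; pixels are square), "cx", "cy" (the principal point, pixels), "R" (3x3) and "t" (3): a world point X has camera coordinates R X + t. Camera axes: x right, y down, z forward; pixel columns grow to the right and rows downward; lengths in mm; the calibration is good to about 2 mm. A picture is of the moment at which its call begins. There is no depth.
- ticket.finish_job(): hands the job in; it is judged then, once.
The state is a dict: "time": time; "joint_positions": joint angles; "dq": joint speeds; "effort": joint torques, N m; "position": TCP position; "ee_rot": TCP orientation; "force": force on the tool from outside, world axes, zero at the start; "torque": the same for the moment, N m; "gripper_width": finger opening in mm; "gripper_force": force on a finger pad.
Only numpy, scipy, OpenCV 4.12 (cv2) and the standard library are available. Lean on these libraries where they do the work, as an engineer would, in place of code of your own. Each camera call takes 0.05 s, during which the arm holds its last target. There are 200 camera calls.

## Working session

There is one attempt and no reset: what is moved stays moved. The work goes in short steps, Python scripts to look and compute and a tool call to move; the robot and the scene stay as the last step left them, time stands still between calls to the robot, and variables do not carry over. Pictures are saved under pics/ and viewed, at most 10 in all, crops included, and the job is handed in when it is done.

Besides the shell and the picture viewer there is one more tool, called after "Emit:" by a JSON object that holds its "api" and its "payload". arm_command: Moves the arm, as the interface text tells. Its arguments: {"type":"object","properties":{"motion":{"type":"array"},"squeeze":{"type":"number"}},"required":["motion"]}

```bash
mkdir -p pics
python3 - <<'E'
from bench import ctrl, capture
import cv2, pickle
for n in ("top","side"):
    c=capture(n); pickle.dump(c,open(f"{n}.pkl","wb")); cv2.imwrite(f"pics/{n}0.png",c["pixels"][:,:,::-1])
    print(n,c["fovy"],c["cx"],c["cy"],c["R"],c["t"])
print(ctrl.state(), ctrl.tcp_to_grasp)
E
```

```text
top 43.06881971180248 318.08554693085074 235.18256908147498 [[ 0.02123771 -0.99925791  0.03213394]
 [-0.9984526  -0.02285092 -0.05069763]
 [ 0.0513943  -0.03100751 -0.99819695]] [ -89.81112586  627.9677893  1275.99219959]
side 56.777253577241055 318.9160281645098 240.3853657012195 [[ 0.86556113  0.50061826 -0.0136117 ]
 [ 0.43569363 -0.76615248 -0.47242084]
 [-0.24693113  0.40297858 -0.88126799]] [-510.34021257 -276.91072015 1113.0734729 ]
{'time': 0.1, 'joint_positions': array([ 6.15637355e+01,  1.18807926e+01,  8.83959001e+01, -3.55650328e-04,
        7.98408939e+01, -8.62353409e+00]), 'dq': array([-0.0514056 , -0.10593028, -0.16747798, -0.03897573, -0.05309638,
       -0.03461305]), 'effort': array([ 2.74536196e-04, -3.71868682e+01, -2.82290500e+01,  6.99199364e-02,
        3.12704535e-02, -7.87112072e-05]), 'position': array([194.56318787, 540.31262206, 204.39869379]), 'ee_rot': array([[-9.40805709e-01,  3.38944941e-01, -9.71880119e-04],
       [ 3.38946200e-01,  9.40804021e-01, -1.80756980e-03],
       [ 3.01682086e-04, -2.02998706e-03, -9.99997894e-01]]), 'force': array([0.73680964, 0.24673021, 0.86668727]), 'torque': array([0.05711284, 0.02939915, 0.02261216]), 'gripper_force': 0.0, 'gripper_width': 93.82383711768942} 18.8
```

View pics/top0.png

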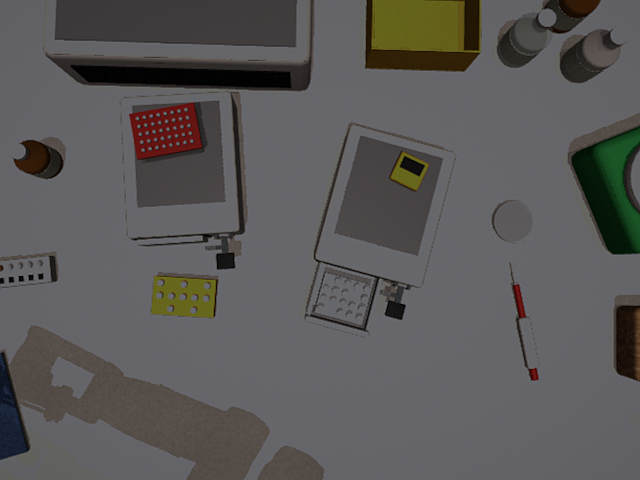

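View pics/side0.png

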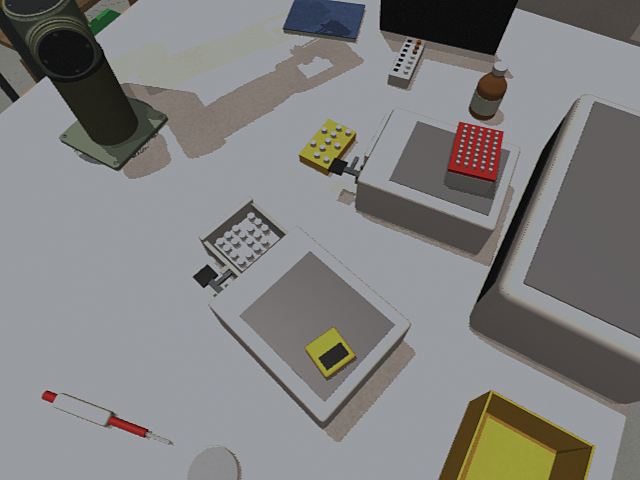

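The open incubator is the centre one in the top view: its panel edge runs about (306,317)–(369,334) and its black lever pad is near (396,310). In the side view the pad is near (206,276). The closed one is on the left, with its lever near (226,260). Next I'll measure these points.

```bash
cat > h.py <<'E'
import numpy as np, cv2
def ray(c,p):
    f=240/np.tan(np.radians(c["fovy"]/2)); R=np.array(c["R"]); t=np.array(c["t"])
    d=R.T@np.array([(p[0]-c["cx"])/f,(p[1]-c["cy"])/f,1]); return -R.T@t, d/np.linalg.norm(d)
def onz(c,p,z):
    o,d=ray(c,p); return o+d*(z-o[2])/d[2]
def tri(c1,p1,c2,p2):
    o1,d1=ray(c1,p1);o2,d2=ray(c2,p2)
    s=np.linalg.lstsq(np.c_[d1,-d2],o2-o1,rcond=None)[0]
    a,b=o1+s[0]*d1,o2+s[1]*d2; return (a+b)/2,np.linalg.norm(a-b)
def blobs(m,lo=30):
    n,_,s,c=cv2.connectedComponentsWithStats(m.astype(np.uint8)); return [(s[i],c[i]) for i in range(1,n) if s[i][4]>lo]
E
python3 - <<'E'
from h import *; import pickle
T,S=[pickle.load(open(n+".pkl","rb")) for n in("top","side")]
P={}
for n,c,(x0,y0,x1,y1) in(("top",T,(375,280,420,330)),("side",S,(185,255,225,295))):
    g=c["pixels"][y0:y1,x0:x1].max(2)
    b=max(blobs(g<45),key=lambda b:b[0][4]); P[n]=b[1]+[x0,y0]; print(n,P[n],b[0])
print("pad tri",tri(T,P["top"],S,P["side"]),"onz92",onz(T,P["top"],92))
# incubator top rect at z=120 from the top view: grey plate orientation
im=T["pixels"]; g=im.max(2).astype(int)
for z,pts in((105,[(306,317),(369,334)]),(120,[(317,257),(420,286),(455,152),(352,125)])):
    for p in pts: print(z,p,onz(T,p,z).round(1))
for n,c,(x0,y0,x1,y1),k in(("top",T,(290,250,430,350),5),("side",S,(180,185,310,305),5)):
    cv2.imwrite(f"pics/{n}crop.png",cv2.convertScaleAbs(cv2.resize(c["pixels"][y0:y1,x0:x1,::-1],None,fx=k,fy=k,interpolation=cv2.INTER_CUBIC),alpha=1.5))
E
```

```text
top [394.67279412 309.38235294] [ 10  18  20  22 272]
side [205.06666667 275.72962963] [  9  10  24  23 270]
pad tri (array([ 480.96861982, -229.91333101,   92.04132016]), np.float64(0.04093264637370409)) onz92 [ 480.95155921 -229.93497308   92.        ]
105 (306, 317) [463.6 -52.9 105. ]
105 (369, 334) [ 432.6 -177.7  105. ]
120 (317, 257) [581.8 -71.5 120. ]
120 (420, 286) [ 529.4 -274.6  120. ]
120 (455, 152) [ 796.1 -341.2  120. ]
120 (352, 125) [ 844.4 -135.2  120. ]
```

View pics/topcrop.png

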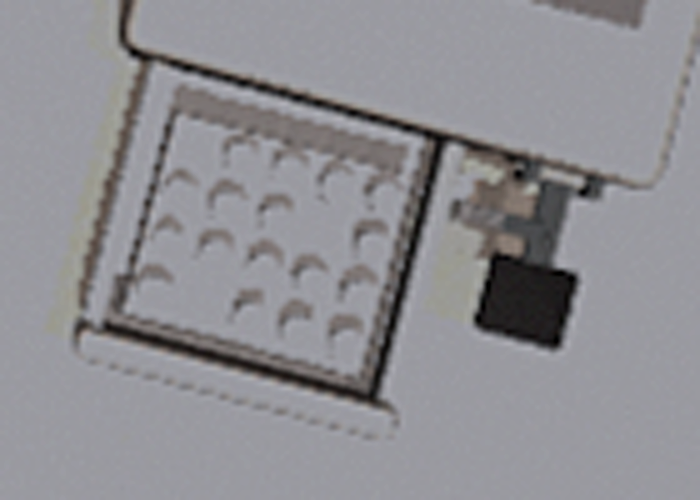

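The panel's front top edge runs about (305.6,320.4)–(369,337.4) and the pad centre is near (395.4,310.4). The pad triangulates to (481,-230,92), which agrees with its stated height. The travel heading is about -14.2° and the panel face centre is near (441,-115). I'll move above the lever with the gripper closed.

Emit:
{"api": "arm_command", "payload": {"motion": [[[1.8,-3.2,0,0,0,0.47,0],[1.8,-3.2,0,0,0,0.47,0],[1.8,-3.2,0,0,0,0.47,0],[1.8,-3.2,0,0,0,0.47,0],[1.8,-3.2,0,0,0,0.47,0],[1.8,-3.2,0,0,0,0.47,0],[1.8,-3.2,0,0,0,0.47,0],[1.8,-3.2,0,0,0,0.47,0],[1.8,-3.2,0,0,0,0.47,0],[1.8,-3.2,0,0,0,0.47,0],[1.8,-3.2,0,0,0,0.47,0],[1.8,-3.2,0,0,0,0.47,0]]]}}

```text
time: 1.1
position: [411.1, 155.2, 205.2]
ee_rot: [[-0.97, 0.244, -0.0], [0.244, 0.97, 0.0], [0.0, -0.0, -1.0]]
force: [0.8, 0.0, -0.4]
gripper_width: 17.5
gripper_force: 0.0
```

Emit:
{"api": "arm_command", "payload": {"motion": [[[0.5,-3.2,0,0,0,0,0],[0.5,-3.2,0,0,0,0,0],[0.5,-3.2,0,0,0,0,0],[0.5,-3.2,0,0,0,0,0],[0.5,-3.2,0,0,0,0,0],[0.5,-3.2,0,0,0,0,0],[0.5,-3.2,0,0,0,0,0],[0.5,-3.2,0,0,0,0,0],[0.5,-3.2,0,0,0,0,0],[0.5,-3.2,0,0,0,0,0],[0.5,-3.2,0,0,0,0,0],[0,0,0,0,0,0,0]]]}}

```text
time: 2.1
position: [466.2, -200.2, 205.2]
ee_rot: [[-0.968, 0.25, 0.0], [0.25, 0.968, -0.003], [-0.001, -0.003, -1.0]]
force: [-0.4, -0.0, 0.6]
gripper_width: 0.3
gripper_force: 0.0
```

Emit:
{"api": "arm_command", "payload": {"motion": [[[0.7,-1.5,-2.0,0,0,0,0],[0.7,-1.5,-2.0,0,0,0,0],[0,0,-2,0,0,0,0],[0,0,-2,0,0,0,0],[0,0,0,0,0,0,0]]]}}

```text
time: 2.52
position: [476.4, -222.5, 120.5]
ee_rot: [[-0.969, 0.245, -0.008], [0.245, 0.969, 0.006], [0.01, 0.004, -1.0]]
force: [-0.4, 1.7, -0.2]
gripper_width: 0.8
gripper_force: 0.0
```

Run:
```python
from bench import ctrl, capture
from h import *
a=capture("side")["pixels"][185:345,130:330]; w=capture("wrist")["pixels"]
o=np.hstack([cv2.resize(a,(500,400)),cv2.resize(w,(300,400))]); cv2.imwrite("pics/a.png",o[:,:,::-1])
print(ctrl.state()["position"])
```

```text
[ 479.091443   -224.08095917  124.63145536]
```

View pics/a.png

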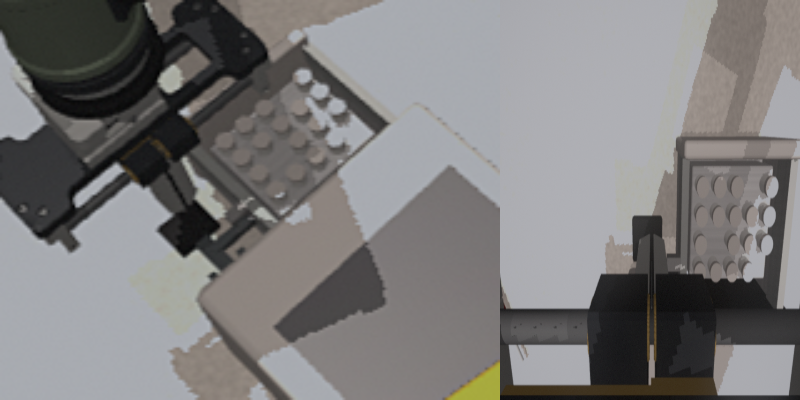

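The fingertips are right above the black pad, which is at about (188,228) in the side half and (647,235) in the wrist half. I'll press down now.

Emit:
{"api": "arm_command", "payload": {"motion": [[[0,-0.5,-1.2,0,0,0,0],[0,0,-1.2,0,0,0,0],[0,0,-0.9,0,0,0,0],[0,0,-0.7,0,0,0,0],[0,0,-0.7,0,0,0,0],[0,0,-0.7,0,0,0,0],[0,0,0,0,0,0,0],[0,0,0,0,0,0,0],[0,0,0,0,0,0,0]]]}}

```text
time: 3.37
position: [479.4, -229.7, 71.1]
ee_rot: [[-0.97, 0.245, -0.001], [0.245, 0.97, 0.001], [0.001, 0.0, -1.0]]
force: [-0.3, -0.4, -0.9]
gripper_width: 0.7
gripper_force: 0.0
```

Emit:
{"api": "arm_command", "payload": {"motion": [[[0,0,3.2,0,0,0,0],[0,0,3.4,0,0,0,0],[-2.2,1.0,0,0,0,0,0],[-2.2,2.0,0,0,0,0,0],[-2.2,2.5,0,0,0,0,0],[-2.2,3.4,0,0,0,0,0],[0,4,0,0,0,0,0],[0,0,0,0,0,0,0]]]}}

```text
time: 4.03
position: [389.1, -95.1, 136.3]
ee_rot: [[-0.971, 0.24, -0.003], [0.24, 0.971, 0.004], [0.004, 0.004, -1.0]]
force: [-0.2, -0.1, -0.8]
gripper_width: 0.2
gripper_force: 0.0
```

Run:
```python
from bench import ctrl, capture
from h import *
a=capture("side"); t=capture("top")
o=np.hstack([cv2.resize(a["pixels"][185:345,130:330],(400,320)),cv2.resize(t["pixels"][230:390,270:470],(400,320))]); cv2.imwrite("pics/b.png",o[:,:,::-1])
P={}
for n,c,(x0,y0,x1,y1) in(("top",t,(380,285,420,330)),("side",a,(190,265,230,300))):
    b=max(blobs(c["pixels"][y0:y1,x0:x1].max(2)<45),key=lambda b:b[0][4]); P[n]=b[1]+[x0,y0]; print(n,P[n],b[0])
print(tri(t,P["top"],a,P["side"]),[onz(t,p,105).round(1) for p in((305.6,320.4),(369,337.4))])
print(ctrl.state()["position"])
```

```text
top [393.72754491 302.13772455] [  1   1  23  29 334]
side [209.8358209  282.22885572] [ 10   8  21  20 201]
(array([ 492.91399084, -231.57141914,   80.00470603]), np.float64(5.045634776057746)) [array([456.9, -52.2, 105. ]), array([ 425.9, -177.9,  105. ])]
[391.56161015 -99.95499939 137.44525057]
```

View pics/b.png

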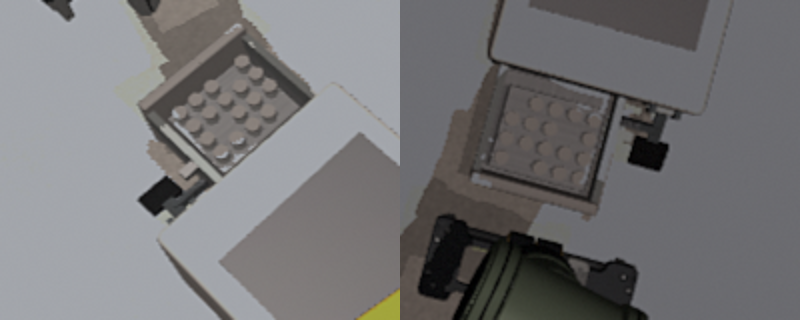

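The pad is visibly lower, at about (210.5,283) in the side view and (394,306) in the top view. My dark-pixel blob leaked into its surroundings, so I'll triangulate again from these centres.

Run:
```python
from h import *; import pickle
T,S=[pickle.load(open(n+".pkl","rb")) for n in("top","side")]
print(tri(T,(394,306),S,(210.5,283)))
```

```text
(array([ 486.75116919, -231.71508208,   67.5792249 ]), np.float64(1.7471697899169119))
```

Emit:
{"api": "arm_command", "payload": {"motion": [[[0,0,-2.5,0,0,0,0],[0,0,-2.5,0,0,0,0],[0,0,-2.5,0,0,0,0],[0,0,0,0,0,0,0],[0,0,0,0,0,0,0]]]}}

```text
time: 4.55
position: [391.0, -101.6, 61.6]
ee_rot: [[-0.969, 0.246, -0.003], [0.246, 0.969, 0.001], [0.004, 0.0, -1.0]]
force: [1.4, 0.0, 0.8]
gripper_width: 0.5
gripper_force: 0.0
```

Emit:
{"api": "arm_command", "payload": {"motion": [[[1.16,-0.29,0,0,0,0,0],[1.16,-0.29,0,0,0,0,0],[1.16,-0.29,0,0,0,0,0],[1.16,-0.29,0,0,0,0,0],[1.16,-0.29,0,0,0,0,0],[1.16,-0.29,0,0,0,0,0],[1.16,-0.29,0,0,0,0,0],[0,0,0,0,0,0,0]]]}}

```text
time: 5.22
position: [476.4, -123.4, 64.8]
ee_rot: [[-0.969, 0.245, 0.004], [0.245, 0.969, -0.002], [-0.005, -0.001, -1.0]]
force: [0.6, -0.0, 0.3]
gripper_width: 0.4
gripper_force: 0.0
```

Emit:
{"api": "arm_command", "payload": {"motion": [[[1.16,-0.29,0,0,0,0,0],[1.16,-0.29,0,0,0,0,0],[1.0,-0.25,0,0,0,0,0],[1.0,-0.25,0,0,0,0,0],[0.8,-0.2,0,0,0,0,0],[0.5,-0.12,0,0,0,0,0],[0,0,0,0,0,0,0]]]}}

```text
time: 5.8
position: [530.8, -136.2, 63.3]
ee_rot: [[-0.969, 0.245, 0.002], [0.245, 0.969, -0.001], [-0.003, -0.0, -1.0]]
force: [-0.6, -0.0, 1.3]
gripper_width: 0.4
gripper_force: 0.0
```

Emit:
{"api": "arm_command", "payload": {"motion": [[[0.3,-0.08,0,0,0,0,0],[0.3,-0.08,0,0,0,0,0],[0.3,-0.07,0,0,0,0,0],[0,0,0,0,0,0,0]]]}}

```text
time: 6.13
position: [537.6, -137.5, 62.4]
ee_rot: [[-0.97, 0.245, -0.002], [0.245, 0.97, 0.0], [0.002, -0.0, -1.0]]
force: [-5.0, -0.0, 2.9]
gripper_width: 0.2
gripper_force: 2.3
```

Run:
```python
from bench import ctrl, capture
from h import *
a=capture("side"); t=capture("top")
o=np.hstack([cv2.resize(a["pixels"][185:345,130:330],(400,320)),cv2.resize(t["pixels"][230:390,270:470],(400,320))]); cv2.imwrite("pics/c.png",o[:,:,::-1])
s=ctrl.state(); print(s["position"],s["force"])
```

```text
[ 537.64165766 -137.50193276   62.39783498] [-4.52945206  0.52509532  2.72650013]
```

View pics/c.png

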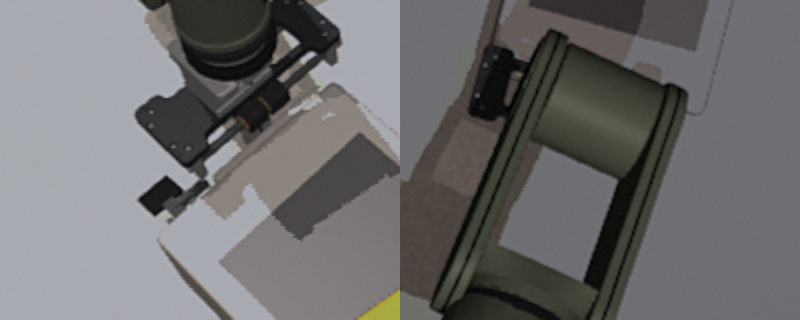

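The tray is almost in and there is contact, at about 5 N. I'll keep pushing until the force shows the end stop.

Emit:
{"api": "arm_command", "payload": {"motion": [[[0.3,-0.08,0,0,0,0,0],[0.3,-0.07,0,0,0,0,0],[0,0,0,0,0,0,0]]]}}

```text
time: 6.48
position: [537.3, -137.2, 61.6]
ee_rot: [[-0.97, 0.244, -0.016], [0.244, 0.97, 0.004], [0.017, 0.0, -1.0]]
force: [-19.6, 3.5, 14.5]
gripper_width: 0.3
gripper_force: 10.4
```

Emit:
{"api": "arm_command", "payload": {"motion": [[[0.2,-0.05,0,0,0,0,0],[0.2,-0.05,0,0,0,0,0],[0,0,0,0,0,0,0]]]}}

```text
time: 6.73
position: [537.0, -137.0, 61.6]
ee_rot: [[-0.97, 0.243, -0.026], [0.243, 0.97, 0.007], [0.027, 0.0, -1.0]]
force: [-31.1, 4.9, 23.9]
gripper_width: 0.3
gripper_force: 16.1
```

The tray is against a hard stop at about the expected travel. I'll back off, lift and check.

Emit:
{"api": "arm_command", "payload": {"motion": [[[-1.0,0.25,0,0,0,0,0],[-2.0,0.5,0,0,0,0,0],[-3.5,0.9,0,0,0,0,0],[-3.5,0.9,0,0,0,0,0],[-3,1,2.5,0,0,0,0],[-1,1,3.5,0,0,0,0],[0,1,3.5,0,0,0,0],[0,3,2,0,0,0,0],[0,3,0,0,0,0,0],[0,3,0,0,0,0,0],[0,3,0,0,0,0,0],[0,0,0,0,0,0,0]]]}}

```text
time: 7.73
position: [409.2, 39.6, 178.2]
ee_rot: [[-0.971, 0.24, 0.004], [0.24, 0.971, 0.003], [-0.003, 0.004, -1.0]]
force: [0.1, -0.5, -0.6]
gripper_width: 0.3
gripper_force: 0.0
```

Run:
```python
from bench import ctrl, capture
from h import *
a=capture("side"); t=capture("top")
o=np.hstack([cv2.resize(a["pixels"][185:345,130:330],(400,320)),cv2.resize(t["pixels"][230:330,290:415],(400,320),interpolation=cv2.INTER_CUBIC)]); cv2.imwrite("pics/d.png",o[:,:,::-1])
s=ctrl.state(); print(s["position"],s["force"],s["dq"].round(2))
```

```text
[409.2037979   36.14677317 177.85749143] [-1.15010004  0.92240076  0.59544279] [-2.56  0.36  0.04 -0.46  0.41 -0.2 ]
```

View pics/d.png

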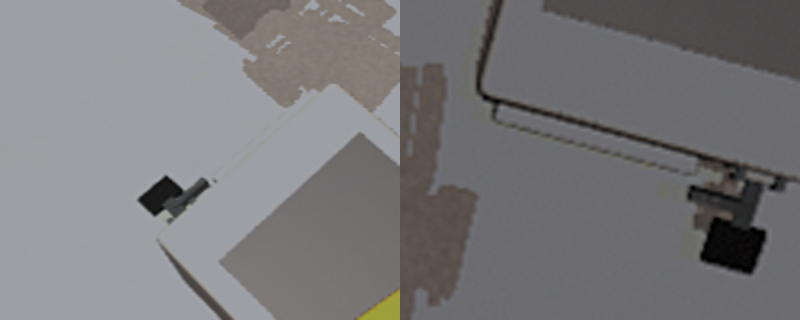

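The panel sits about 12 mm in front of the box, where 13 mm is expected for fully home. The lever is down and the arm is clear, so I'll hand in.

```bash
python3 -c "
from bench import ticket
print(ticket.finish_job())"
```

```text
the job is handed in; nothing more can be done
None
```

I pressed the open incubator's lever past its release point (pad measured at about 68 mm), pushed its tray to the end stop, kept clear of the other incubator, and handed the job in at about 8 s; the hand-in returned no verdict.

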